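# Carry a spread snap ring onto an axle stub and hold it at the groove

## Task

Take the snap-ring pliers from their rest by squeezing the two handles together, so that the snap ring on their tips spreads, and slide the spread ring down over the grooved axle stub (the thick one with the bearing, not the thin plain pin) until it is level with the groove. Finish while holding it there: keep squeezing so that the ring stays spread, upright and around the axle at the groove, and let go of nothing. Do not force the ring against the axle, and leave the other things on the bench where they are.

Things in the scene. Friction and masses are not known exactly. Their poses are not given: they have to be found in the camera images.
- pliers: Loose steel snap-ring pliers, 0.1 to 0.17 kg, standing upright on their rest, 107 mm tall, with a snap ring lying level at the tips. Origin on the pliers' long axis at the ring's underside; z up along the pliers, y across the two handles, x points to the ring's centre. Squeezing the handles turns them about a pivot 46.5 mm above the origin and spreads the ring; a spring opens them again.
- grip (a point): Between the handles on the pliers' axis, 91.5 mm above their origin: pinch both handles here from above, fingers closing along y (pliers' axes). Each handle is a flat 14 mm wide (x), 5 mm thick, 56 to 107 mm above the origin. Released they splay upward: 34 mm over the outsides at the foot, 50 mm here, 57 mm at the top; squeezed fully they stand parallel, 30 mm over the outsides, at a stop.
- ring (a point): Centre of the spread ring at mid-thickness: 20.7 mm along x from the pliers' axis, 1.5 mm above the pliers' origin, with the pliers' axes. The ring is 3 mm thick; spread, its opening is 41 mm in diameter, 50 mm outside; released it narrows to 32 mm across y, too narrow for the axle. Its eyes sit on the pliers' tips, its back is 46 mm from the pliers' axis.
- handle_left (a joint): How far the pliers are squeezed, in rad: 0 released, 0.22 fully squeezed with the ring fully spread (the other handle moves alike). Takes about 6 N on each handle at the grip point; a grip of 20 N or more keeps it fully squeezed.
- rest: Fixed aluminium rest on which the pliers stand: plate 85 x 75 x 10 mm with a post 14 mm wide, 70 mm high above the bench, behind the pliers (its face 12.5 mm from the rest's origin, on the side away from the ring). Origin on the bench about under the pliers' axis; x points to the ring's side. Lift the pliers straight up.
- hub: Fixed hub with the grooved axle stub: 90 x 90 x 14 mm aluminium plate, on it a ball bearing (62 mm diameter, top 38 mm above the bench), through which stands a steel axle of 36 mm diameter whose flat chamfered end is 64 mm above the bench. Origin on the bench on the axle's axis, z up.
- groove (a point): On the axle's axis at mid-height of its groove, 48 mm above the bench, 16 mm below the axle's end. The groove is 7 mm high and 31 mm in diameter and runs all round.
- plain_hub: Fixed second hub, not to be used: the same plate with a thin plain pin of 22 mm diameter without groove or bearing, 64 mm high. Origin on the bench on the pin's axis.
- spare_bearing: Bystander: loose spare ball bearing, 62 mm across, 18 mm high; leave alone. Origin under its centre.
- test_block: Bystander: loose steel hardness test disc, 60 mm across, 12 mm high. Origin under its centre.
- oil_bottle: Bystander: loose small amber bottle, 36 mm across, 85 mm high. Origin under its centre.
- dish: Bystander: loose glass dish, 80 mm across, 18 mm high. Origin under its centre.
- plug_gauge: Bystander: loose steel plug gauge lying on the bench, 110 mm long (along its x), 14 mm thick. Origin under its centre.
- gauge_case: Bystander: loose wooden gauge case 80 x 130 x 35 mm. Origin under its centre.
- driver: Bystander: loose screwdriver lying along its x, 170 mm long.
Mind the look-alikes: they are no part of the job. Leave any pink or purple look-alike of the rest alone.

How it is judged:
By the outcome, as a careful person would: the job done as asked, in the order asked, and still so for the second after the job is handed in, while the arm keeps its last pose, push and grip.
It also fails if it takes over 42 s, if anything falls off the work surface, if the arm or the gripper's body presses on something with over 40 N, if the wrist force passes 120 N, or if a joint passes its speed limit or range.

## Robot

A 6-joint arm with a two-finger parallel gripper is mounted at the origin on the work surface. World frame = base frame: x ahead of the robot, y to its left, z up, the work surface at z = 0. Lengths are in m, angles in rad, forces in N, time in s.
With the tool pointing down it reaches from about 0.35 to 0.875 m from the base axis. Payload 4.2 kg.
Tool frame: the origin (TCP) lies between the finger pads; the fingertips stand 25 mm ahead of it and the grasp point (between the pads) lies 6 mm ahead of it (ctrl.finger_overhang is the distance from the TCP to the fingertips, in m); z points along the fingers, x is the direction in which the jaws open and shut, and the axes are right-handed (so a half turn about z gives the same grasp; the last joint's range is limited). The gripper opens to 85 mm and grips with 20 to 120 N. Pads are 22 mm wide; open, the fingers measure 114 mm over their backs; the gripper's body (76 mm by 85 mm) begins 54 mm behind the grasp point. The pads swing forward as they close: fully open they stand 13 mm farther back than shut.
Start: joints at [-0.885, 0.385, 0.008, 0, -1.194, -0.259], TCP at [0.259, -0.569, 0.256] pointing down, gripper open.
Joint ranges: [-3.14, 3.14], [-1.21, 2.06], [-1.07, 1.41], [-3.16, 2.05], [-2.99, -0.16], [-3.1, 3.1]. Speed limits (rad/s): [2.79, 2.79, 3.14, 3.14, 3.14, 3.14].

## Interface

Orientations are given as a 3x3 rotation matrix whose columns are the frame's x, y, z axes.
In Python, from bench import ctrl gives the robot as it stands.
- The arm moves only by the shell command python3 -m jog 'ROWS' [FORCE]. ROWS is JSON, a list of rows, each an object of numbers: "jaw": the opening, from -1 (shut) to 1 (fully open), so that 0 is half open; "dx", "dy", "dz": the shift along the tool's x, y, z in mm; "spin": the turn about the tool's z in rad. In form: [{"jaw": .., "dx": .., "dy": .., "dz": .., "spin": ..}, ...]. A call has 1 to 12 rows; each row is the pose to reach, as a shift and turn from the pose commanded when the call began, along the tool's axes at that moment; what a row does not reach only later rows make up. A row lasts 1/12 s, in which the tool goes at most 41.7 mm and 7.16 degrees, less where a joint would pass 70% of its speed; a pose out of reach is approached as far as the arm can. A call with a gripper value outside its range is refused whole. The fingers move at their own pace and stop on an object; FORCE is the grip in N (left out, the last holds). Time passes only in rows, so rows that repeat a pose let the fingers close. It gives the time, the measured TCP pose, the force and the opening at its end, in the units of the state.
- ctrl.get_obs(): the state, without advancing time (a new reading comes with each control period).
- ctrl.capture(name): name is "scene" or "top"; returns a dict with "img" (384x512x3 uint8, red, green, blue), "z_map" (384x512 float32, m along the optical axis (not along the pixel's ray), 0 where there is no reading), "fov_y" (degrees; the focal length in pixels is half the picture's height over the tangent of half this angle, whatever the lens; pixels are square), "cx", "cy" (the principal point, pixels), "eye" and "orientation" of the camera in the world. Camera axes: x right, y down, z forward; pixel columns grow to the right and rows downward; lengths in m; the calibration is good to about 2 mm. A picture is of the moment at which its call begins.
- ctrl.sign_off(): hands the job in, once; it reports no verdict.
Trained networks look in a picture, given as the dict that the camera call returned (one of the last four; its "shot" number tells which), for a name from the list of things; names that differ only in an ending like _2 or _b are one class to them, and where a whole thing is asked for, a point or a joint stands for the part that bears it (a point fixed in the world has none). Each returns a list of dicts, best first, with "score" (0 to 1); they miss things now and then, are a little off and sometimes report something else, mostly with a low value. They report only what shows in the picture. A call takes as long as a camera call. They do not tell look-alikes from the thing itself.
- ctrl.look_for(picture, query): "location" ([x, y, z] in m, in world coordinates, good to about 4 mm: the middle of the surface that is visible of it).
The state is a dict: "time_s": time; "joint_positions": joint angles; "qvel": joint speeds; "joint_torque": joint torques, N m; "tool_pos": TCP position; "ee_rot": TCP orientation; "contact_force": force on the tool from outside, world axes, zero at the start; "moment": the same for the moment, N m; "gripper_width": finger opening in m.
Only numpy, scipy, OpenCV 4.12 (cv2) and the standard library are available. Lean on these libraries where they do the work, as an engineer would, in place of code of your own. Each camera call takes 0.05 s, during which the arm holds its last target.

## Working session

There is one attempt and no reset: what is moved stays moved. The work goes in short steps, Python scripts to look and compute and a shell command to move; the robot and the scene stay as the last step left them, time stands still between calls to the robot, and variables do not carry over. Pictures are saved under pics/ and viewed, and the job is handed in when it is done.

```bash
ls; mkdir -p pics; python3 - <<'E'
from bench import ctrl
import cv2,numpy as np,pickle
o=ctrl.get_obs(); print(o)
for n in("scene","top"):
    c=ctrl.capture(n); pickle.dump(c,open(f"{n}0.pkl","wb"))
    print(n,c["fov_y"],c["cx"],c["cy"],c["eye"],np.round(c["orientation"],3).tolist(), c["shot"])
    cv2.imwrite(f"pics/{n}0.png",cv2.resize(c["img"][:,:,::-1],(800,600),interpolation=cv2.INTER_CUBIC))
    for q in("pliers","rest","hub","plain_hub"):
        print(q,[(np.round(d["location"],3).tolist(),round(d["score"],2)) for d in ctrl.look_for(c,q)])
E
```

```text
pics
{'time_s': 0.0, 'joint_positions': array([-8.85410959e-01,  3.85558980e-01,  6.60402346e-03, -5.35913197e-04,
       -1.19399124e+00, -2.58606935e-01]), 'qvel': array([-2.34417329e-04,  1.03750915e-03, -2.89874654e-04,  4.76284736e-04,
        1.27348689e-03, -1.59290074e-05]), 'joint_torque': array([-1.17047166e-04, -3.92290807e+01,  1.88403583e+01,  4.18614686e+00,
       -4.52326130e-03,  3.46057391e-06]), 'tool_pos': array([ 0.25851817, -0.56843396,  0.25520605]), 'ee_rot': array([[-4.13759276e-01,  9.10385803e-01, -9.74991923e-04],
       [ 9.10383653e-01,  4.13760419e-01,  1.97975880e-03],
       [ 2.20575738e-03, -6.84731394e-05, -9.99997565e-01]]), 'contact_force': array([0.10803828, 1.32782189, 0.40485533]), 'moment': array([-0.01990211, -0.01155012,  0.03749002]), 'gripper_width': 0.0856432743874511}
scene 42.24742981185348 258.87711263905607 193.53955165770716 [ 0.90885415 -0.49907494  0.92957522] [[0.792, 0.492, -0.361], [0.61, -0.647, 0.457], [-0.009, -0.582, -0.813]] 1
pliers [([0.526, 0.04, 0.074], 0.93), ([0.702, -0.085, 0.055], 0.43)]
rest [([0.543, -0.114, 0.006], 0.78), ([0.308, -0.168, 0.006], 0.74), ([0.533, 0.02, 0.008], 0.66)]
hub [([0.58, 0.204, 0.02], 0.58)]
plain_hub [([0.583, -0.296, 0.014], 0.63), ([0.739, 0.181, 0.034], 0.49)]
top 52.97702598192875 253.0618081676031 193.8612293971864 [ 3.49579451e-01 -2.82558199e-04  9.85471163e-01] [[-0.118, -0.973, 0.198], [-0.993, 0.117, -0.018], [-0.005, -0.199, -0.98]] 2
pliers []
rest [([0.527, 0.034, 0.014], 0.75), ([0.538, -0.11, 0.012], 0.75), ([0.31, -0.161, 0.007], 0.62)]
hub [([0.556, 0.22, 0.014], 0.66)]
plain_hub [([0.574, -0.284, 0.017], 0.81)]
```

View pics/scene0.png

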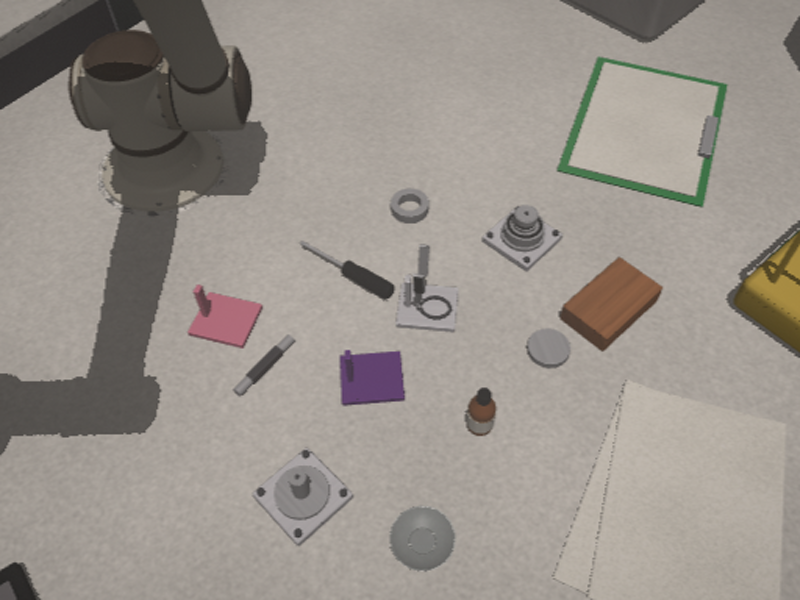

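View pics/top0.png

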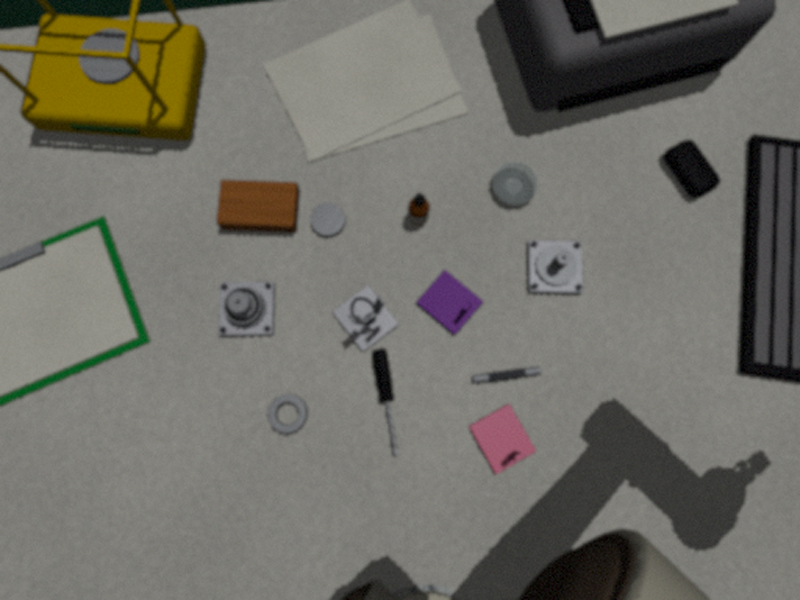

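The pliers stand on the aluminium rest, at scene px (420,290) and top px (365,318). Two bare rests look like it: pink at scene (225,320) and purple at scene (372,378). The grooved axle with the bearing is at scene (522,235). The other hub, with the plain pin at scene (300,495), is not to be used. I'll crop close to check this choice and build a point cloud.

```bash
cat > h.py <<'E'
import numpy as np,cv2,pickle
def cloud(c):
    H,W=c["z_map"].shape; f=H/2/np.tan(np.radians(c["fov_y"])/2)
    v,u=np.mgrid[:H,:W]; z=c["z_map"]
    p=np.stack([(u-c["cx"])/f*z,(v-c["cy"])/f*z,z],-1)
    w=p@np.array(c["orientation"]).T+np.array(c["eye"]); w[z==0]=np.nan
    return w
def proj(c,P):
    H,W=c["z_map"].shape; f=H/2/np.tan(np.radians(c["fov_y"])/2)
    q=(np.atleast_2d(P)-np.array(c["eye"]))@np.array(c["orientation"])
    return np.stack([q[:,0]/q[:,2]*f+c["cx"],q[:,1]/q[:,2]*f+c["cy"]],-1)
E
python3 - <<'E'
from h import *
ims=[]
for n,P in(("scene",[.53,.03,.04]),("top",[.53,.03,.04]),("scene",[.575,.21,.04]),("top",[.575,.21,.04])):
    c=pickle.load(open(n+"0.pkl","rb")); u,v=proj(c,P)[0].astype(int); print(n,u,v)
    ims.append(cv2.resize(c["img"][v-32:v+32,u-42:u+42,::-1],(400,300),interpolation=cv2.INTER_CUBIC))
cv2.imwrite("pics/crop0.png",np.vstack([np.hstack(ims[:2]),np.hstack(ims[2:])]))
for n in("scene","top"):
    c=pickle.load(open(n+"0.pkl","rb")); w=cloud(c)
    bench=w[(abs(w[...,2])<.01)&(abs(w[...,0]-.55)<.2)&(abs(w[...,1])<.25)]
    print(n,"bench z",np.median(bench[:,2]))
    for nm,(a,b) in dict(pl=(.53,.03),hub=(.575,.21)).items():
        s=w[(np.hypot(w[...,0]-a,w[...,1]-b)<.075)&(w[...,2]>.006)]
        hi=s[s[:,2]>(.058 if nm=="hub" else .075)]
        print(nm,len(s),"max",s[:,2].max(),"hist",np.histogram(s[:,2],np.arange(0,.14,.01))[0])
        print(" hi",len(hi),hi.mean(0) if len(hi) else '')
        pl=s[s[:,2]<.02]; r=cv2.minAreaRect((pl[:,:2]*1000).astype(np.float32)); print(" plate rect",r, np.median(pl[:,2]))
E
```

```text
scene 272 188
top 234 200
scene 333 148
top 161 191
scene bench z 0.00022645962704781475
pl 1299 max 0.1188022644466159 hist [413 519  78  21  13  16  32  44  44  31  42  46   0   0]
 hi 180 [0.52028149 0.02925418 0.09840452]
 plate rect ((520.3036499023438, 19.741363525390625), (114.21466064453125, 91.98664093017578), 32.37602615356445) 0.010323588871451461
hub 1176 max 0.06622534779700162 hist [ 59 527 101 223  79  53 134   0   0   0   0   0   0   0]
 hi 153 [0.56806639 0.22585656 0.06220247]
 plate rect ((567.36865234375, 226.2450408935547), (91.00508117675781, 92.26382446289062), 84.6999282836914) 0.0138826857818104
top bench z -3.515825128519445e-05
pl 1017 max 0.11921211069821025 hist [391 389  59   4   3  11  65  18  13  16  14  34   0   0]
 hi 81 [0.52363407 0.02341059 0.1029724 ]
 plate rect ((516.3112182617188, 24.72431182861328), (117.53549194335938, 75.0396728515625), 31.019258499145508) 0.009990803051533048
hub 1206 max 0.06675706338345688 hist [ 21 652  58 247  48  31 149   0   0   0   0   0   0   0]
 hi 167 [0.56855898 0.22622164 0.06204564]
 plate rect ((568.9337158203125, 226.29519653320312), (90.7151107788086, 90.13692474365234), 84.21318054199219) 0.013899462085486425
```

View pics/crop0.png

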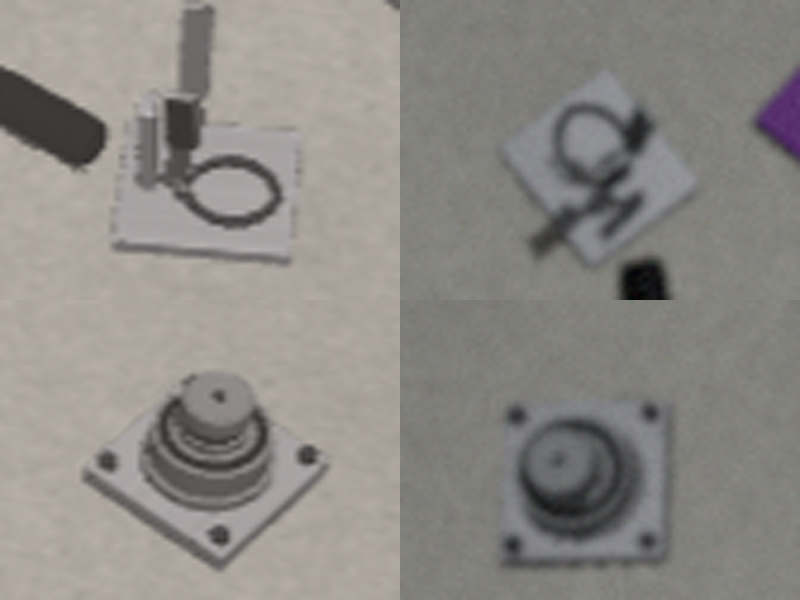

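The crops confirm it: pliers with the level ring stand on the aluminium rest, and the bearing hub has the thick grooved axle. Next I fit the poses precisely.

```bash
python3 - <<'E'
from h import *
from scipy.optimize import least_squares
for n in("scene","top"):
    c=pickle.load(open(n+"0.pkl","rb")); w=cloud(c); g=c["img"].astype(int)
    s=w[(np.hypot(w[...,0]-.52,w[...,1]-.03)<.08)&(w[...,2]>.1)]
    # top of handles
    t=s[s[:,2]>.112]; 
    _,lab,cen=cv2.kmeans((s*1000).astype(np.float32),2,None,(3,100,.01),5,cv2.KMEANS_PP_CENTERS)
    print(n,"handle clusters z>.1",np.round(cen,1).tolist(),np.bincount(lab.ravel()))
    for k in(0,1):
        q=t[(lab.ravel()==k)[s[:,2]>.112]]*1000; r=cv2.minAreaRect(q[:,:2].astype(np.float32)); print("  top",len(q),q.mean(0).round(1),np.round(r[0],1),np.round(r[1],1),round(r[2],1))
    t2=cen[0]-cen[1]; print("  y-axis dir deg",np.degrees(np.arctan2(t2[1],t2[0]))%180,np.linalg.norm(t2[:2]))
    # axle
    m=(np.hypot(w[...,0]-.5685,w[...,1]-.226)<.03)&(w[...,2]>.060)
    a=w[m]*1000; (x,y),r=cv2.minEnclosingCircle(a[:,:2].astype(np.float32)); print("  axle",x,y,r,np.median(a[:,2]), a.mean(0), a.min(0),a.max(0))
    # bearing
    b=w[(np.hypot(w[...,0]-.5685,w[...,1]-.226)<.04)&(abs(w[...,2]-.038)<.003)]*1000
    print("  bearing",cv2.minEnclosingCircle(b[:,:2].astype(np.float32)))
    # ring: dark pixels on plate by ray to z=.0135
    d=g.sum(-1); uv=np.argwhere((abs(w[...,2]-.0145)<.012)&(np.hypot(w[...,0]-.54,w[...,1]-.035)<.05))
    rp=w[(w[...,2]>.0115)&(w[...,2]<.02)&(np.hypot(w[...,0]-.535,w[...,1]-.03)<.045)]*1000
    print("  ring pts",len(rp),rp.mean(0).round(1))
    np.save(n+"_ring.npy",rp)
    def f(p): return np.hypot(rp[:,0]-p[0],rp[:,1]-p[1])-p[2]
    o=least_squares(f,[535,35,22],loss="soft_l1",f_scale=1.5); print("  ring",o.x.round(1),o.cost)
    # tall-res crops
E
```

```text
scene handle clusters z>.1 [[511.1000061035156, 47.20000076293945, 109.69999694824219], [534.0, 3.299999952316284, 111.0]] [51 37]
  top 22 [510.3  48.1 115.3] [510.   48.1] [12.9  7. ] 19.4
  top 19 [533.6   3.  115.6] [533.8   3.3] [13.1  6.3] 13.1
  y-axis dir deg 117.53 49.510113
  axle 567.7749633789062 226.97015380859375 19.5812931060791 62.31635564583016 [568.04172324 225.89091843  62.6296682 ] [549.9694089  207.71240914  60.19191925] [585.03568746 246.39612043  66.2253478 ]
  bearing ((566.492919921875, 226.77870178222656), 31.79943084716797)
  ring pts 234 [536.1  30.7  13.1]
  ring [539.3  31.8  24.1] 2341.775396280407
top handle clusters z>.1 [[533.7999877929688, 4.5, 112.30000305175781], [511.1000061035156, 47.20000076293945, 113.30000305175781]] [25 23]
  top 16 [534.4   3.3 115.9] [534.5   3.1] [13.  5.] 24.7
  top 16 [511.   48.5 116.5] [511.5  48.4] [13.6  5.9] 27.9
  y-axis dir deg 117.98607 48.41237
  axle 568.3349609375 226.20181274414062 18.01665496826172 62.14148789115181 [568.05459121 226.42617481  62.39273257] [552.32876754 208.38257399  60.00943363] [585.63170531 242.92393194  66.75706338]
  bearing ((568.9070434570312, 226.47677612304688), 31.00136375427246)
  ring pts 133 [537.3  33.9  12.8]
  ring [529.4  30.5  32.1] 1102.5822940721428
```

```bash
cat > to.py <<'E'
# usage: to.py x y z yaw(tool x axis deg)  -> jog amounts
import sys,numpy as np
from bench import ctrl
o=ctrl.get_obs();R=o["ee_rot"];p=o["tool_pos"]
x,y,z,yaw=map(float,sys.argv[1:])
d=R.T@(np.array([x,y,z])-p)*1000
cur=np.degrees(np.arctan2(R[1,0],R[0,0]))
print("d mm",d.round(1),"spin",round(-np.radians(yaw-cur),4),"t",o["time_s"],"pos",p.round(4),"yaw",cur.round(2),"F",o["contact_force"].round(1),"w",round(o["gripper_width"],4))
E
python3 to.py .5224 .0257 .22 117.5
```

```text
d mm [432.1 486.1  36.3] spin -0.0532 t 0.5 pos [ 0.2587 -0.5689  0.2563] yaw 114.45 F [-0.1  0.7 -0.4] w 0.0854
```

```bash
python3 -m jog '[{"jaw":1,"dx":36,"dy":40.5,"dz":0,"spin":0},{"jaw":1,"dx":72,"dy":81,"dz":0,"spin":0},{"jaw":1,"dx":108,"dy":121.5,"dz":0,"spin":0},{"jaw":1,"dx":144,"dy":162,"dz":0,"spin":0},{"jaw":1,"dx":180,"dy":202.5,"dz":0,"spin":0},{"jaw":1,"dx":216,"dy":243,"dz":0,"spin":0},{"jaw":1,"dx":252,"dy":283.5,"dz":10,"spin":-0.05},{"jaw":1,"dx":288,"dy":324,"dz":20,"spin":-0.05},{"jaw":1,"dx":324,"dy":364.5,"dz":30,"spin":-0.053},{"jaw":1,"dx":360,"dy":405,"dz":36,"spin":-0.053},{"jaw":1,"dx":396,"dy":445.5,"dz":36,"spin":-0.053},{"jaw":1,"dx":432,"dy":486,"dz":36,"spin":-0.053}]' && python3 to.py .5224 .0257 .22 117.5
```

```text
time_s: 1.5
tool_pos: [0.461, -0.1111, 0.2304]
ee_rot: [[-0.462, 0.887, 0.0], [0.887, 0.462, 0.0], [-0.0, 0.0, -1.0]]
contact_force: [1.1, -0.9, 0.1]
gripper_width: 0.0854
d mm [ 93.  117.6  10.5] spin 0.0001 t 1.5 pos [ 0.461  -0.1111  0.2304] yaw 117.5 F [ 1.1 -0.9  0.1] w 0.0854
```

```bash
python3 -m jog '[{"jaw":1,"dx":0,"dy":0,"dz":0,"spin":0},{"jaw":1,"dx":0,"dy":0,"dz":0,"spin":0},{"jaw":1,"dx":0,"dy":0,"dz":0,"spin":0}]' && python3 to.py .5224 .0257 .20 117.5
```

```text
time_s: 1.75
tool_pos: [0.4607, -0.113, 0.2304]
ee_rot: [[-0.462, 0.887, -0.0], [0.887, 0.462, -0.0], [0.0, -0.0, -1.0]]
contact_force: [-0.1, -0.1, 0.2]
gripper_width: 0.0857
d mm [ 94.5 118.8  30.4] spin 0.0007 t 1.75 pos [ 0.4607 -0.113   0.2304] yaw 117.54 F [-0.1 -0.1  0.2] w 0.0857
```

```bash
python3 -m jog '[{"jaw":1,"dx":24,"dy":30,"dz":8,"spin":0},{"jaw":1,"dx":48,"dy":60,"dz":16,"spin":0},{"jaw":1,"dx":72,"dy":90,"dz":24,"spin":0},{"jaw":1,"dx":94.5,"dy":119,"dz":30,"spin":0},{"jaw":1,"dx":94.5,"dy":119,"dz":30,"spin":0},{"jaw":1,"dx":94.5,"dy":119,"dz":30,"spin":0},{"jaw":1,"dx":94.5,"dy":119,"dz":30,"spin":0}]' && python3 to.py .5224 .0257 .11 117.5
python3 - <<'E'
from h import *
from bench import ctrl
c=ctrl.capture("scene"); pickle.dump(c,open("scene1.pkl","wb"))
cv2.imwrite("pics/s1.png",cv2.resize(c["img"][110:290,170:410,::-1],(800,600),interpolation=cv2.INTER_CUBIC))
E
```

```text
time_s: 2.33
tool_pos: [0.5224, 0.0242, 0.2003]
ee_rot: [[-0.46, 0.888, -0.001], [0.888, 0.46, -0.0], [0.0, -0.001, -1.0]]
contact_force: [0.1, -0.8, -0.1]
gripper_width: 0.0855
d mm [ 1.3  0.7 90.3] spin -0.0021 t 2.3333 pos [0.5224 0.0242 0.2003] yaw 117.38 F [ 0.1 -0.8 -0.1] w 0.0855
```

View pics/s1.png

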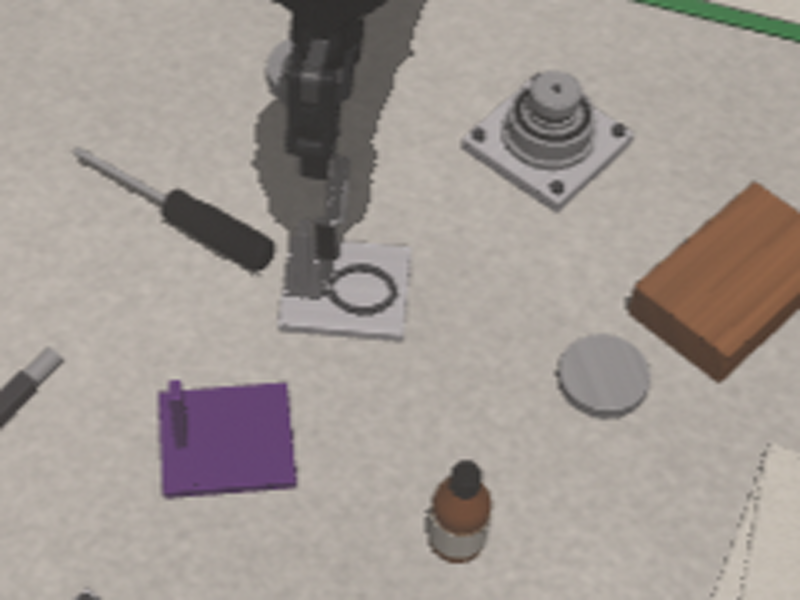

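The open gripper (crop px 320,100) hangs right above the pliers (320,240), and the driver (215,225) is clear. I'll descend now.

```bash
python3 -m jog '[{"jaw":1,"dx":1,"dy":0.7,"dz":20,"spin":0},{"jaw":1,"dx":1,"dy":0.7,"dz":40,"spin":0},{"jaw":1,"dx":1,"dy":0.7,"dz":60,"spin":0},{"jaw":1,"dx":1,"dy":0.7,"dz":75,"spin":0},{"jaw":1,"dx":1,"dy":0.7,"dz":85,"spin":0},{"jaw":1,"dx":1,"dy":0.7,"dz":90,"spin":0},{"jaw":1,"dx":1,"dy":0.7,"dz":90,"spin":0},{"jaw":1,"dx":1,"dy":0.7,"dz":90,"spin":0}]' 40 && python3 to.py .5224 .0257 .11 117.5
python3 - <<'E'
from h import *
from bench import ctrl
ims=[]
for n in("scene","top"):
    c=ctrl.capture(n); u,v=proj(c,[.53,.03,.06])[0].astype(int)
    ims.append(cv2.resize(c["img"][v-50:v+50,u-33:u+33,::-1],(396,600),interpolation=cv2.INTER_CUBIC))
cv2.imwrite("pics/s2.png",np.hstack(ims))
E
```

```text
time_s: 3.05
tool_pos: [0.5234, 0.0264, 0.1111]
ee_rot: [[-0.461, 0.887, 0.001], [0.887, 0.461, 0.0], [-0.0, 0.001, -1.0]]
contact_force: [0.4, 0.5, 0.0]
gripper_width: 0.0855
d mm [-0.2 -1.2  1.1] spin -0.0007 t 3.05 pos [0.5234 0.0264 0.1111] yaw 117.46 F [0.4 0.5 0. ] w 0.0855
```

View pics/s2.png

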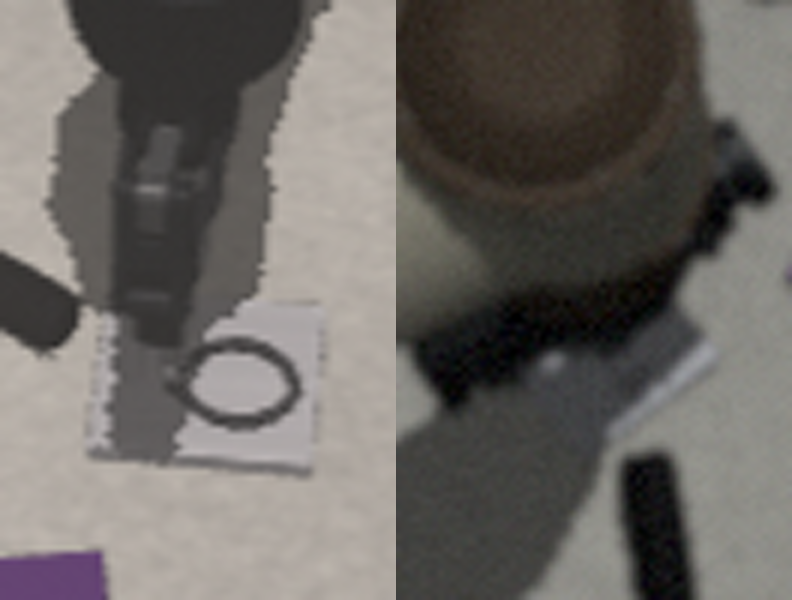

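The jaws straddle the handles and the ring (235,385) hasn't moved. I'll close in two stages and watch the force.

```bash
python3 -m jog '[{"jaw":0.2,"dx":0,"dy":-1,"dz":1,"spin":0},{"jaw":0.2,"dx":0,"dy":-1,"dz":1,"spin":0},{"jaw":0.2,"dx":0,"dy":-1,"dz":1,"spin":0},{"jaw":0.2,"dx":0,"dy":-1,"dz":1,"spin":0},{"jaw":0.2,"dx":0,"dy":-1,"dz":1,"spin":0}]' 40
python3 -m jog '[{"jaw":0,"dx":0,"dy":0,"dz":0,"spin":0},{"jaw":-0.1,"dx":0,"dy":0,"dz":0,"spin":0},{"jaw":-0.2,"dx":0,"dy":0,"dz":0,"spin":0},{"jaw":-0.3,"dx":0,"dy":0,"dz":0,"spin":0},{"jaw":-0.6,"dx":0,"dy":0,"dz":0,"spin":0},{"jaw":-1,"dx":0,"dy":0,"dz":0,"spin":0},{"jaw":-1,"dx":0,"dy":0,"dz":0,"spin":0},{"jaw":-1,"dx":0,"dy":0,"dz":0,"spin":0},{"jaw":-1,"dx":0,"dy":0,"dz":0,"spin":0}]' 40
python3 to.py .5224 .0257 .11 117.5
python3 - <<'E'
from h import *
from bench import ctrl
ims=[]
for n in("scene","top"):
    c=ctrl.capture(n); u,v=proj(c,[.53,.03,.06])[0].astype(int)
    ims.append(cv2.resize(c["img"][v-50:v+50,u-33:u+33,::-1],(396,600),interpolation=cv2.INTER_CUBIC))
cv2.imwrite("pics/s3.png",np.hstack(ims))
E
```

```text
time_s: 3.57
tool_pos: [0.5225, 0.0266, 0.1106]
ee_rot: [[-0.462, 0.887, 0.001], [0.887, 0.462, 0.0], [-0.001, 0.001, -1.0]]
contact_force: [-1.4, 1.0, 5.0]
gripper_width: 0.0516
time_s: 4.32
tool_pos: [0.5226, 0.0273, 0.1119]
ee_rot: [[-0.463, 0.886, 0.002], [0.886, 0.463, 0.001], [-0.0, 0.003, -1.0]]
contact_force: [-4.5, 4.4, 12.6]
gripper_width: 0.0279
d mm [-1.3 -0.9  1.9] spin 0.0013 t 4.3167 pos [0.5226 0.0273 0.1119] yaw 117.57 F [-4.5  4.4 12.6] w 0.0279
```

View pics/s3.png

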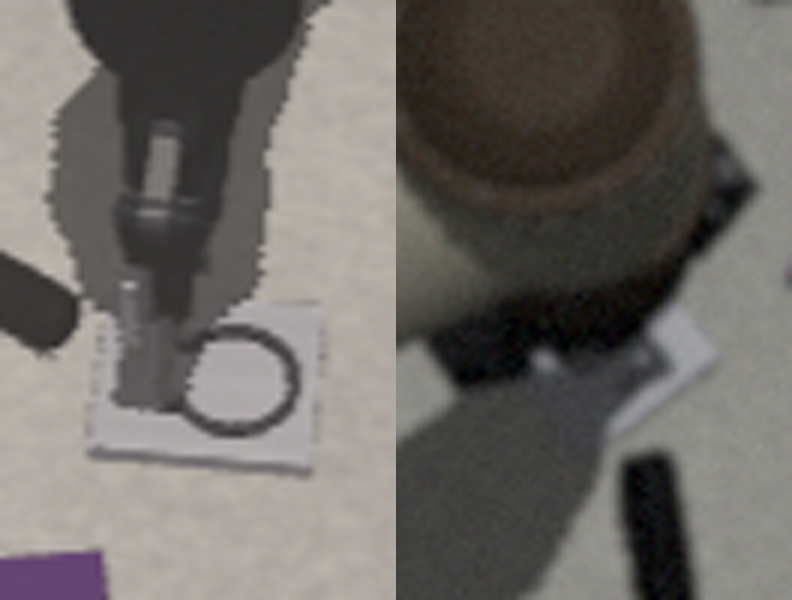

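The ring is spread (235,385) and the opening is 28 mm. Lifting straight up.

```bash
python3 -m jog '[{"jaw":-1,"dx":0,"dy":0,"dz":-4,"spin":0},{"jaw":-1,"dx":0,"dy":0,"dz":-10,"spin":0},{"jaw":-1,"dx":0,"dy":0,"dz":-20,"spin":0},{"jaw":-1,"dx":0,"dy":0,"dz":-35,"spin":0},{"jaw":-1,"dx":0,"dy":0,"dz":-50,"spin":0},{"jaw":-1,"dx":0,"dy":0,"dz":-65,"spin":0},{"jaw":-1,"dx":0,"dy":0,"dz":-80,"spin":0},{"jaw":-1,"dx":0,"dy":0,"dz":-95,"spin":0},{"jaw":-1,"dx":0,"dy":0,"dz":-100,"spin":0},{"jaw":-1,"dx":0,"dy":0,"dz":-100,"spin":0},{"jaw":-1,"dx":0,"dy":0,"dz":-100,"spin":0}]' 40
python3 to.py .55 .2167 .21 117.5
python3 - <<'E'
from h import *
from bench import ctrl
ims=[]
for n in("scene","top"):
    c=ctrl.capture(n); pickle.dump(c,open(n+"3.pkl","wb")); u,v=proj(c,[.53,.03,.12])[0].astype(int)
    ims.append(cv2.resize(c["img"][v-50:v+50,u-33:u+33,::-1],(396,600),interpolation=cv2.INTER_CUBIC))
cv2.imwrite("pics/s4.png",np.hstack(ims))
E
```

```text
time_s: 5.33
tool_pos: [0.5216, 0.0263, 0.209]
ee_rot: [[-0.461, 0.887, -0.001], [0.887, 0.461, 0.0], [0.001, -0.0, -1.0]]
contact_force: [-0.4, 0.1, -2.4]
gripper_width: 0.0278
d mm [155.9 113.   -0.9] spin -0.0006 t 5.3333 pos [0.5216 0.0263 0.209 ] yaw 117.47 F [-0.4  0.1 -2.4] w 0.0278
```

View pics/s4.png

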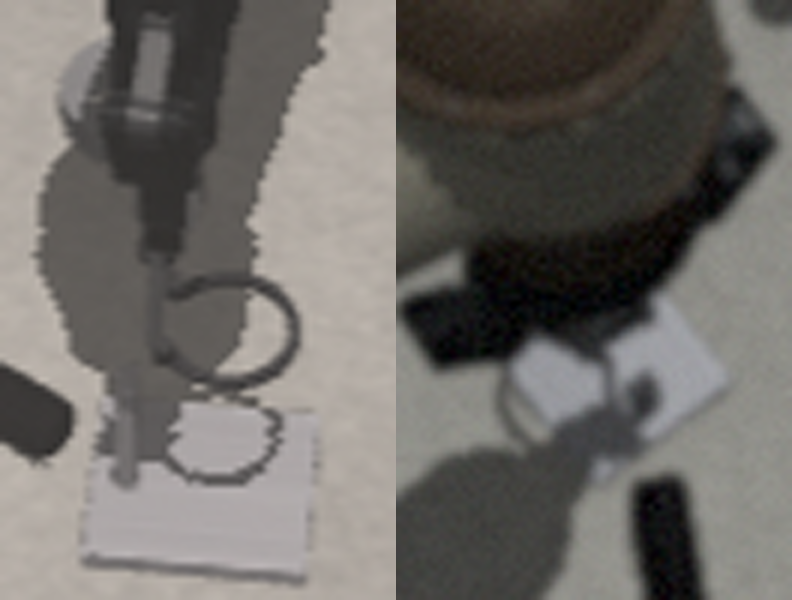

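The pliers are held with the ring spread at (235,330) and look upright. I'll measure the ring's pose in the hand from depth.

```bash
cat > ring.py <<'E'
from h import *
from scipy.optimize import least_squares
def ringfit(c,guess,zr,rad=.036,verbose=True):
    w=cloud(c); m=(np.hypot(w[...,0]-guess[0],w[...,1]-guess[1])<rad)&(w[...,2]>zr[0])&(w[...,2]<zr[1])
    q=w[m]*1000; g=np.array(guess[:2])*1000
    f=lambda p:np.clip(np.abs(np.hypot(q[:,0]-p[0],q[:,1]-p[1])-22.75)-2.25,0,None)
    o=least_squares(f,g,loss="soft_l1",f_scale=1); r=f(o.x); k=r<1.5
    A=np.c_[q[k,:2]-o.x,np.ones(k.sum())]; pl=np.linalg.lstsq(A,q[k,2],rcond=None)[0]
    ang=np.degrees(np.arctan2(q[k,1]-o.x[1],q[k,0]-o.x[0]))
    print("ring c",o.x.round(1),"n",len(q),k.sum(),"z@c",pl[2].round(1),"slope deg",np.degrees(pl[:2]).round(1),"angle hist",np.histogram(ang,np.arange(-180,181,45))[0], "zmed",np.median(q[k,2]).round(1))
    return o.x,pl
E
python3 - <<'E'
from ring import *
for n in("scene","top"):
    c=pickle.load(open(n+"3.pkl","rb")); print(n); ringfit(c,[.54,.0358],(.09,.125))
    # image-based check overlay
    d=np.radians(27.5); t=np.linspace(0,2*np.pi,60); ctr=np.array([.5216,.0263])+.0207*np.array([np.cos(d),np.sin(d)])
    im=c["img"][:,:,::-1].copy(); S=6; u,v=proj(c,[.53,.03,.12])[0].astype(int)
    cr=cv2.resize(im[v-50:v+50,u-33:u+33],(396,600),interpolation=cv2.INTER_CUBIC)
    for r in(.0205,.025):
        P=np.c_[ctr[0]+r*np.cos(t),ctr[1]+r*np.sin(t),np.full(60,.1125)]
        pp=((proj(c,P)-[u-33,v-50]+.5)*6).astype(np.int32); cv2.polylines(cr,[pp],True,(0,0,255) if r<.022 else (0,255,0),1)
    cv2.imwrite(f"pics/ov_{n}.png",cr)
a=cv2.imread("pics/ov_scene.png");b=cv2.imread("pics/ov_top.png"); cv2.imwrite("pics/ov3.png",np.hstack([a,b]))
E
```

```text
scene
ring c [536.5  34.1] n 168 145 z@c 110.4 slope deg [-4.8 -2.5] angle hist [ 2 20 23 20 16 16 23 25] zmed 109.6
top
ring c [534.1  30.7] n 26 24 z@c 102.8 slope deg [-40.7 -18.3] angle hist [ 0  8  0  0  0  0  4 12] zmed 111.0
```

View pics/ov3.png

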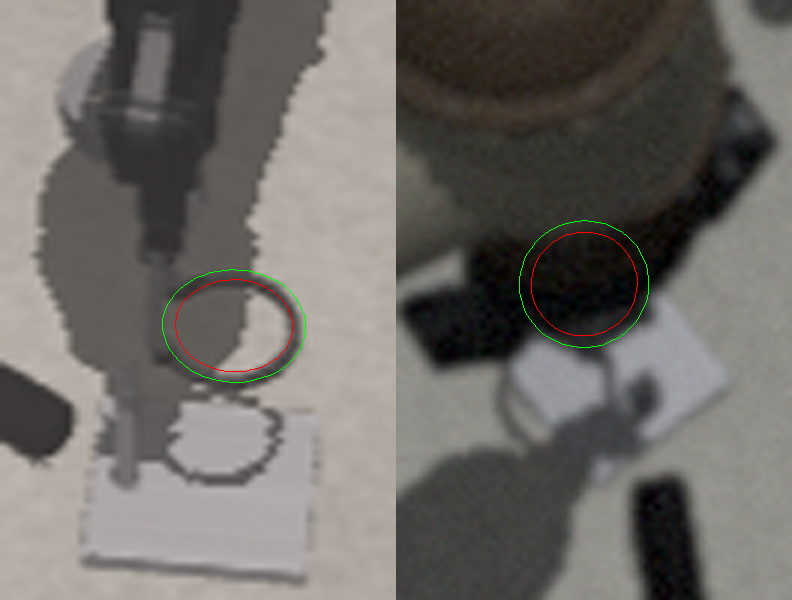

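```bash
python3 - <<'E'
from ring import *
from bench import ctrl
cs=[pickle.load(open("scene3.pkl","rb")),ctrl.capture("scene"),ctrl.capture("scene")]
pickle.dump(cs[-1],open("scene4.pkl","wb"))
d=np.radians(27.5); ex=np.array([np.cos(d),np.sin(d)]); ey=np.array([-ex[1],ex[0]])
for c in cs:
    x,pl=ringfit(c,[.5365,.034],(.098,.125))
    w=cloud(c); q=w[(np.hypot(w[...,0]-.5216,w[...,1]-.0263)<.03)&(w[...,2]>.1)&(w[...,2]<.22)]*1000
    l=np.c_[(q[:,:2]-[521.6,26.3])@ex,(q[:,:2]-[521.6,26.3])@ey,q[:,2]]
    for z in range(100,200,8):
        k=l[abs(l[:,2]-z)<4]; k=k[k[:,0]<10]
        if len(k): print(z,len(k),"x %.1f..%.1f med %.1f  y %.1f..%.1f"%(k[:,0].min(),k[:,0].max(),np.median(k[:,0]),k[:,1].min(),k[:,1].max()))
print(ctrl.get_obs()["moment"],ctrl.get_obs()["contact_force"])
E
```

```text
ring c [536.5  34.1] n 168 145 z@c 110.4 slope deg [-4.8 -2.5] angle hist [ 2 20 23 20 16 16 23 25] zmed 109.6
108 36 x -5.6..9.9 med 2.4  y -23.5..27.3
116 21 x -7.9..3.8 med -3.9  y -20.2..18.9
124 14 x -8.3..-3.9 med -5.3  y -14.5..14.9
132 9 x -8.6..-4.5 med -6.1  y -11.7..6.1
140 10 x -9.0..-4.7 med -6.8  y -12.5..-6.3
148 5 x -11.4..-0.8 med -5.0  y -7.2..-5.5
156 9 x -11.7..-1.0 med -8.7  y -10.5..-3.7
164 12 x -12.2..4.3 med -5.0  y -15.3..-0.6
172 17 x -7.7..4.3 med -1.6  y -16.4..-11.9
180 5 x -7.5..2.6 med -1.7  y -16.4..-14.6
188 13 x -11.0..9.5 med 5.7  y -25.4..16.5
196 30 x -10.8..9.6 med 3.3  y -28.9..14.5
ring c [536.1  33.8] n 170 151 z@c 109.5 slope deg [-4.7 -2.8] angle hist [ 1 28 19 19 18 19 22 25] zmed 108.8
108 45 x -7.6..9.7 med 2.4  y -21.3..23.8
116 20 x -8.3..2.1 med -4.3  y -16.6..16.6
124 9 x -8.2..-4.7 med -6.1  y -12.5..8.0
132 9 x -8.5..-4.5 med -6.5  y -14.6..6.6
140 13 x -9.6..-4.5 med -7.0  y -9.8..-3.6
148 6 x -11.3..-0.9 med -5.9  y -8.1..-5.9
156 3 x -6.1..-4.1 med -4.4  y -12.3..-9.9
164 17 x -10.0..3.7 med -4.0  y -15.2..-9.3
172 18 x -10.1..4
[... 157 characters left out ...]
ring c [536.4  33.7] n 166 146 z@c 109.8 slope deg [-3.7 -2. ] angle hist [ 2 23 22 21 17 17 20 24] zmed 109.2
108 46 x -6.1..9.8 med 1.9  y -24.7..24.4
116 16 x -7.5..1.1 med -3.9  y -19.5..14.0
124 11 x -8.6..-4.4 med -5.8  y -17.8..8.2
132 13 x -8.9..-4.7 med -6.4  y -13.7..6.3
140 10 x -9.6..-4.9 med -7.2  y -7.7..-3.8
148 4 x -11.4..-1.2 med -5.6  y -9.1..-4.4
156 4 x -8.7..-2.5 med -5.1  y -13.9..-9.0
164 15 x -9.9..3.7 med -3.9  y -15.4..-10.2
172 20 x -10.4..4.1 med -3.6  y -17.2..-10.3
180 6 x -1.5..7.1 med 3.9  y -19.9..-14.5
188 11 x -10.9..8.9 med 6.9  y -24.8..16.6
196 33 x -10.9..9.7 med 2.7  y -29.5..16.0
[0.03004245 0.01746638 0.02240505] [-0.06493922 -0.76962418 -0.44073401]
```

```bash
python3 - <<'E'
from ring import *
def ray(c,uv,z):
    H=384; f=H/2/np.tan(np.radians(c["fov_y"])/2)
    d=np.array([(uv[0]-c["cx"])/f,(uv[1]-c["cy"])/f,1])@np.array(c["orientation"]).T
    e=np.array(c["eye"]); return (e+d*(z-e[2])/d[2])*1000
d=np.radians(27.5); ex=np.array([np.cos(d),np.sin(d)]); ey=np.array([-ex[1],ex[0]])
c=pickle.load(open("scene0.pkl","rb"))
# s3 picture: darkness segmentation along rays
s3=cv2.imread("pics/s3.png")[:,:396]; u,v=proj(c,[.53,.03,.06])[0].astype(int)
g3=cv2.cvtColor(s3,cv2.COLOR_BGR2GRAY)
c4=pickle.load(open("scene4.pkl","rb"))
def score(gray,toUV,c,ctr,z,pitch,rad):
    t=np.linspace(np.radians(-150),np.radians(150),200)
    out=0
    for r,sg in((rad,1),(rad-6,-.5),(rad+6,-.5)):
        lx=r*np.cos(t); ly=r*np.sin(t)
        P=np.c_[(ctr+np.outer(lx,ex)+np.outer(ly,ey))/1000,(z-lx*np.sin(pitch))/1000]
        q=toUV(proj(c,P)).astype(np.float32)
        out+=sg*cv2.remap(gray,q[None,:,0],q[None,:,1],cv2.INTER_LINEAR).astype(float).mean()
    return out
def best(gray,toUV,c,ctr0,z,pitches,label):
    res=[]
    for p in pitches:
        for a in np.arange(-8,8.1,.5):
            for b in np.arange(-4,4.1,.5):
                res.append((score(gray,toUV,c,ctr0+a*ex+b*ey,z,np.radians(p),22.75),p,a,b))
    res.sort(); print(label,[tuple(np.round(r,1)) for r in res[:3]])
tcp3=np.array([522.6,27.3]); tcp4=np.array([521.6,26.3])
best(g3,lambda q:(q-[u-33,v-50]+.5)*6-.5,c,tcp3+20.7*ex,13,[0],"on rest z13 (a along x, b along y)")
best(g3,lambda q:(q-[u-33,v-50]+.5)*6-.5,c,tcp3+20.7*ex,12,[0,3,5],"on rest z12")
g4=cv2.cvtColor(c4["img"],cv2.COLOR_RGB2GRAY)
for z in(108.5,110.5): 
  for p in(0,3,6): best(g4,lambda q:q,c4,tcp4+20.7*ex,z,[p],f"lifted z{z} p{p}")
E
```

```text
on rest z13 (a along x, b along y) [(np.float64(-94.8), np.float64(0.0), np.float64(-1.0), np.float64(0.0)), (np.float64(-94.1), np.float64(0.0), np.float64(-1.0), np.float64(-0.5)), (np.float64(-94.0), np.float64(0.0), np.float64(-1.5), np.float64(0.0))]
on rest z12 [(np.float64(-94.7), np.float64(0.0), np.float64(-1.0), np.float64(0.5)), (np.float64(-94.2), np.float64(0.0), np.float64(-1.5), np.float64(0.5)), (np.float64(-94.0), np.float64(0.0), np.float64(-1.0), np.float64(1.0))]
lifted z108.5 p0 [(np.float64(-60.9), np.float64(0.0), np.float64(-1.5), np.float64(-0.5)), (np.float64(-60.6), np.float64(0.0), np.float64(-2.0), np.float64(-0.5)), (np.float64(-60.5), np.float64(0.0), np.float64(-1.5), np.float64(0.0))]
lifted z108.5 p3 [(np.float64(-60.1), np.float64(3.0), np.float64(-1.5), np.float64(0.0)), (np.float64(-59.8), np.float64(3.0), np.float64(-2.0), np.float64(0.0)), (np.float64(-59.7), np.float64(3.0), np.float64(-1.5), np.float64(-0.5))]
lifted z108.5 p6 [(np.float64(-58.2), np.float64(6.0), np.float64(-1.5), np.float64(0.0)), (np.float64(-58.1), np.float64(6.0), np.float64(-2.0), np.float64(0.0)), (np.float64(-58.0), np.float64(6.0), np.float64(-1.5), np.float64(0.5))]
lifted z110.5 p0 [(np.float64(-61.0), np.float64(0.0), np.float64(-1.5), np.float64(-2.0)), (np.float64(-60.5), np.float64(0.0), np.float64(-1.5), np.float64(-2.5)), (np.float64(-60.4), np.float64(0.0), np.float64(-1.5), np.float64(-1.5))]
lifted z110.5 p3 [(np.float64(-60.1), np.float64(3.0), np.float64(-1.5), np.float64(-1.5)), (np.float64(-60.0), np.float64(3.0), np.float64(-1.5), np.float64(-2.0)), (np.float64(-59.5), np.float64(3.0), np.float64(-2.0), np.float64(-1.5))]
lifted z110.5 p6 [(np.float64(-58.4), np.float64(6.0), np.float64(-1.5), np.float64(-1.5)), (np.float64(-57.9), np.float64(6.0), np.float64(-2.0), np.float64(-1.5)), (np.float64(-57.9), np.float64(6.0), np.float64(-1.5), np.float64(-1.0))]
```

The image fit puts the ring level, about 19 mm ahead of the TCP. The slope in the depth fit most likely comes from the plier tips at the eyes. Next I carry it over the axle and compare ring and axle in the same picture.

```bash
python3 to.py .551 .2179 .205 117.5
```

```text
d mm [156.5 114.6   3.1] spin -0.0003 t 5.5333 pos [0.5215 0.0262 0.2083] yaw 117.48 F [-0.1 -0.8 -0.4] w 0.028
```

```bash
python3 -m jog '[{"jaw":-1,"dx":8,"dy":6,"dz":0,"spin":0},{"jaw":-1,"dx":24,"dy":18,"dz":0,"spin":0},{"jaw":-1,"dx":44,"dy":32,"dz":0,"spin":0},{"jaw":-1,"dx":64,"dy":47,"dz":0,"spin":0},{"jaw":-1,"dx":84,"dy":62,"dz":0,"spin":0},{"jaw":-1,"dx":104,"dy":76,"dz":0,"spin":0},{"jaw":-1,"dx":124,"dy":91,"dz":0,"spin":0},{"jaw":-1,"dx":142,"dy":104,"dz":0,"spin":0},{"jaw":-1,"dx":152,"dy":111,"dz":1,"spin":0},{"jaw":-1,"dx":156.5,"dy":114.5,"dz":2,"spin":0},{"jaw":-1,"dx":156.5,"dy":114.5,"dz":3,"spin":0},{"jaw":-1,"dx":156.5,"dy":114.5,"dz":3,"spin":0}]' 40
python3 -m jog '[{"jaw":-1,"dx":0,"dy":0,"dz":8,"spin":0},{"jaw":-1,"dx":0,"dy":0,"dz":14,"spin":0},{"jaw":-1,"dx":0,"dy":0,"dz":17,"spin":0},{"jaw":-1,"dx":0,"dy":0,"dz":18,"spin":0},{"jaw":-1,"dx":0,"dy":0,"dz":18,"spin":0},{"jaw":-1,"dx":0,"dy":0,"dz":18,"spin":0}]' 40
python3 to.py .551 .2179 .187 117.5
python3 - <<'E'
from ring import *
from bench import ctrl
ims=[]
for n in("scene","top"):
    c=ctrl.capture(n); pickle.dump(c,open(n+"5.pkl","wb")); u,v=proj(c,[.56,.22,.08])[0].astype(int)
    ims.append(cv2.resize(c["img"][v-50:v+50,u-33:u+33,::-1],(396,600),interpolation=cv2.INTER_CUBIC))
cv2.imwrite("pics/s5.png",np.hstack(ims))
E
```

```text
time_s: 6.53
tool_pos: [0.5509, 0.2175, 0.2056]
ee_rot: [[-0.461, 0.887, -0.002], [0.887, 0.461, -0.001], [-0.0, -0.002, -1.0]]
contact_force: [-1.1, 0.2, -1.1]
gripper_width: 0.0281
time_s: 7.03
tool_pos: [0.5515, 0.2178, 0.1884]
ee_rot: [[-0.461, 0.887, 0.0], [0.887, 0.461, -0.0], [-0.0, 0.0, -1.0]]
contact_force: [0.3, 0.1, -0.0]
gripper_width: 0.0284
d mm [ 0.3 -0.4  1.4] spin -0.0005 t 7.0333 pos [0.5515 0.2178 0.1884] yaw 117.47 F [ 0.3  0.1 -0. ] w 0.0284
```

View pics/s5.png

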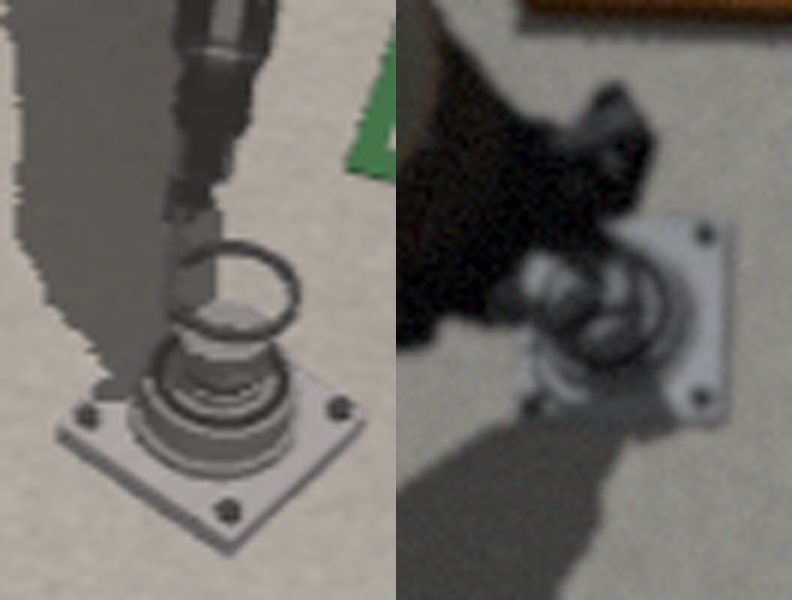

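```bash
cat > rf.py <<'E'
from ring import *
from scipy.optimize import minimize
d=np.radians(27.5); ex=np.array([np.cos(d),np.sin(d)]); ey=np.array([-ex[1],ex[0]])
def sc(gray,c,ctr,z,pitch,roll,arc):
    t=np.radians(np.linspace(*arc,150)); out=0
    for r,sg in((22.75,1),(17.5,-.5),(28,-.5)):
        lx=r*np.cos(t); ly=r*np.sin(t)
        P=np.c_[(ctr+np.outer(lx,ex)+np.outer(ly,ey))/1000,(z-lx*np.sin(pitch)+ly*np.sin(roll))/1000]
        q=proj(c,P).astype(np.float32); out+=sg*cv2.remap(gray,q[None,:,0],q[None,:,1],cv2.INTER_LINEAR).astype(float).mean()
    return out
def fit(c,ctr0,z,arc,label,pr=(0,0)):
    g=cv2.cvtColor(c["img"],cv2.COLOR_RGB2GRAY); best=(1e9,)
    for a in np.arange(-6,6.1,.5):
        for b in np.arange(-6,6.1,.5):
            s=sc(g,c,ctr0+a*ex+b*ey,z,*np.radians(pr),arc)
            if s<best[0]: best=(s,a,b)
    p=ctr0+best[1]*ex+best[2]*ey
    print(label,"z",z,"pr",pr,"score %.1f a %.1f b %.1f"%best,"ctr",p.round(1)); return p
E
python3 - <<'E'
from rf import *
tcp=np.array([551.5,217.8])
S=pickle.load(open("scene5.pkl","rb"));T=pickle.load(open("top5.pkl","rb"))
for z in(86,88,90): fit(S,tcp+20.7*ex,z,(-150,150),"scene"); fit(T,tcp+20.7*ex,z,(-120,70),"top")
for pr in((-3,0),(3,0),(0,3),(0,-3)): fit(S,tcp+20.7*ex,88.5,(-150,150),"scene",pr)
# depth: ring points only on front half
for n,c in(("scene",S),):
    w=cloud(c)
    q=w[(np.hypot(w[...,0]-.5685,w[...,1]-.2263)<.036)&(w[...,2]>.075)&(w[...,2]<.098)]*1000
    l=np.c_[(q[:,:2]-tcp)@ex,(q[:,:2]-tcp)@ey,q[:,2]]
    k=l[abs(np.hypot(l[:,0]-19.2,l[:,1])-22.75)<3.5]; an=np.degrees(np.arctan2(k[:,1],k[:,0]-19.2))
    for a in range(-180,180,30):
        s=k[(an>=a)&(an<a+30)]; print(a,len(s),s[:,2].mean().round(1) if len(s) else '', np.percentile(s[:,2],80).round(1) if len(s) else '')
# axle top edge in both pictures before (scene0/top0): scan score with bright disc
for n in("scene","top"):
    c=pickle.load(open(n+"0.pkl","rb")); w=cloud(c)
    m=(np.hypot(w[...,0]-.5685,w[...,1]-.2263)<.03)&(abs(w[...,2]-.064)<.0035)
    a=w[m]*1000; print(n,"axle",a.mean(0).round(1),len(a))
E
```

```text
scene z 86 pr (0, 0) score -58.9 a -1.0 b 2.0 ctr [568.1 228.7]
top z 86 pr (0, 0) score -14.0 a -1.0 b 3.0 ctr [567.6 229.6]
scene z 88 pr (0, 0) score -59.0 a -1.0 b 0.0 ctr [569.  226.9]
top z 88 pr (0, 0) score -14.1 a -2.0 b 2.5 ctr [566.9 228.7]
scene z 90 pr (0, 0) score -59.1 a -1.0 b -1.5 ctr [569.7 225.6]
top z 90 pr (0, 0) score -14.3 a -2.5 b 2.5 ctr [566.5 228.4]
scene z 88.5 pr (-3, 0) score -58.8 a -1.0 b -0.5 ctr [569.2 226.5]
scene z 88.5 pr (3, 0) score -57.7 a -1.0 b 0.0 ctr [569.  226.9]
scene z 88.5 pr (0, 3) score -59.8 a -1.5 b -0.5 ctr [568.8 226.2]
scene z 88.5 pr (0, -3) score -53.5 a -1.0 b 0.0 ctr [569.  226.9]
-180 1 94.7 94.7
-150 10 88.1 89.6
-120 11 87.7 89.5
-90 10 87.7 88.8
-60 9 87.9 89.2
-30 8 88.2 89.5
0 9 89.3 89.8
30 7 88.4 89.3
60 12 88.6 90.1
90 9 88.8 89.9
120 12 89.0 90.5
150 0  
scene axle [568.1 225.7  62.7] 129
top axle [568.1 226.2  62.6] 135
```

The ring is level to about 1° and within about 1 mm of the axle's axis. I'll nudge it 1 mm, lower it to just above the axle end and check again.

```bash
python3 -m jog '[{"jaw":-1,"dx":0,"dy":-1,"dz":5,"spin":0},{"jaw":-1,"dx":0,"dy":-1,"dz":10,"spin":0},{"jaw":-1,"dx":0,"dy":-1,"dz":14,"spin":0},{"jaw":-1,"dx":0,"dy":-1,"dz":16,"spin":0},{"jaw":-1,"dx":0,"dy":-1,"dz":16,"spin":0},{"jaw":-1,"dx":0,"dy":-1,"dz":16,"spin":0}]' 40
python3 - <<'E'
from rf import *
from bench import ctrl
ims=[]
o=ctrl.get_obs();tcp=o["tool_pos"][:2]*1000;print(o["tool_pos"].round(4)); z=o["tool_pos"][2]*1000-100.4
for n in("scene","top"):
    c=ctrl.capture(n); pickle.dump(c,open(n+"6.pkl","wb")); u,v=proj(c,[.565,.225,.07])[0].astype(int)
    if n=="scene": p=fit(c,tcp+20.7*ex,z,(-150,150),n)
    cr=cv2.resize(c["img"][v-30:v+30,u-20:u+20,::-1],(400,600),interpolation=cv2.INTER_CUBIC)
    t=np.linspace(0,2*np.pi,60)
    for ctr,r,zz,col in((p,20.5,z,(0,0,255)),((568.1,226.2),18,64,(255,255,0))):
        P=np.c_[ctr[0]+r*np.cos(t),ctr[1]+r*np.sin(t),np.full(60,zz)]/1000
        cv2.polylines(cr,[((proj(c,P)-[u-20,v-30]+.5)*10).astype(np.int32)],True,col,1)
    ims.append(cr)
cv2.imwrite("pics/s6.png",np.hstack(ims))
E
```

```text
time_s: 7.63
tool_pos: [0.5505, 0.2176, 0.1721]
ee_rot: [[-0.462, 0.887, -0.0], [0.887, 0.462, -0.0], [-0.0, -0.0, -1.0]]
contact_force: [-0.2, 0.3, -1.1]
gripper_width: 0.0282
[0.5505 0.2176 0.1721]
scene z 71.70956556469446 pr (0, 0) score -49.7 a -1.5 b 0.0 ctr [567.5 226.4]
```

View pics/s6.png

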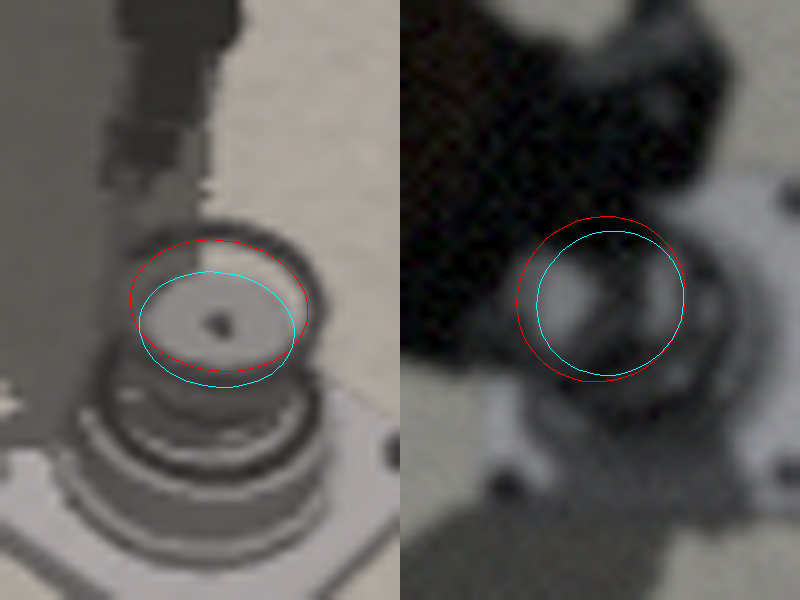

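```bash
python3 -m jog '[{"jaw":-1,"dx":0,"dy":0,"dz":2,"spin":0},{"jaw":-1,"dx":0,"dy":0,"dz":4,"spin":0},{"jaw":-1,"dx":0,"dy":0,"dz":4,"spin":0},{"jaw":-1,"dx":0,"dy":0,"dz":4,"spin":0}]' 40
python3 - <<'E'
from rf import *
from bench import ctrl
ims=[]
o=ctrl.get_obs();tcp=o["tool_pos"][:2]*1000; z=o["tool_pos"][2]*1000-100.4
print(tcp,z,o["contact_force"].round(1))
for n in("scene","top"):
    c=ctrl.capture(n); pickle.dump(c,open(n+"7.pkl","wb")); u,v=proj(c,[.567,.226,.066])[0].astype(int)
    if n=="scene":
        for zz in (z-2,z): p=fit(c,tcp+20.7*ex,zz,(-150,150),n)
    cr=cv2.resize(c["img"][v-20:v+20,u-13:u+13,::-1],(390,600),interpolation=cv2.INTER_CUBIC)
    cr=cv2.normalize(cr,None,0,255,cv2.NORM_MINMAX)
    ims.append(cr)
cv2.imwrite("pics/s7.png",np.hstack(ims))
E
```

```text
time_s: 8.07
tool_pos: [0.5504, 0.2175, 0.1682]
ee_rot: [[-0.462, 0.887, -0.0], [0.887, 0.462, -0.0], [-0.0, -0.0, -1.0]]
contact_force: [0.1, -0.4, -0.9]
gripper_width: 0.0282
[550.38904588 217.51159888] 67.78254691791827 [ 0.1 -0.4 -0.9]
scene z 65.78254691791827 pr (0, 0) score -47.9 a -1.5 b 2.5 ctr [566.3 228.6]
scene z 67.78254691791827 pr (0, 0) score -48.3 a -1.5 b 0.5 ctr [567.2 226.8]
```

View pics/s7.png

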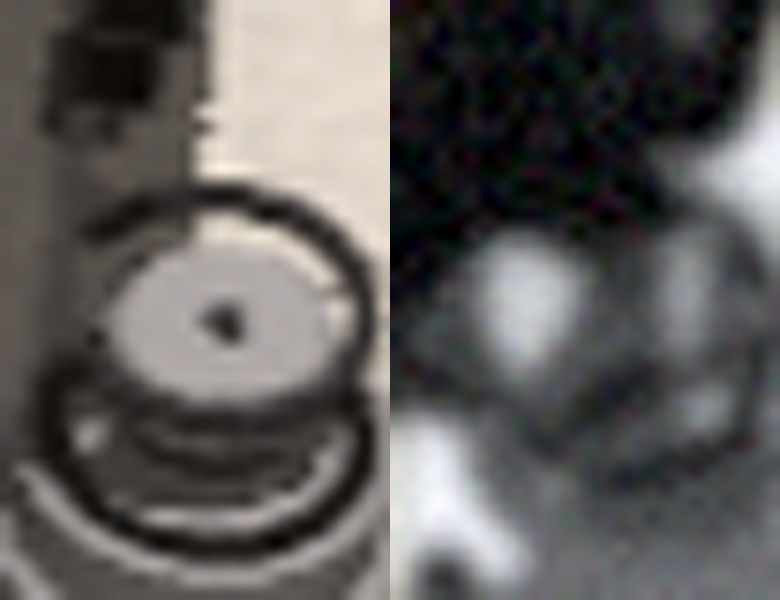

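In the scene crop the axle end is centred at (219,320). The ring, still 4 mm above it, is centred at about (223,304), which is within 0.7 mm of concentric. I'll lower it gently.

```bash
python3 -m jog '[{"jaw":-1,"dx":0,"dy":0,"dz":1.5,"spin":0},{"jaw":-1,"dx":0,"dy":0,"dz":3,"spin":0},{"jaw":-1,"dx":0,"dy":0,"dz":4.5,"spin":0},{"jaw":-1,"dx":0,"dy":0,"dz":6,"spin":0},{"jaw":-1,"dx":0,"dy":0,"dz":7,"spin":0},{"jaw":-1,"dx":0,"dy":0,"dz":7,"spin":0},{"jaw":-1,"dx":0,"dy":0,"dz":7,"spin":0}]' 40; python3 to.py .5504 .2175 .1482 117.5
python3 - <<'E'
from rf import *
from bench import ctrl
c=ctrl.capture("scene"); u,v=proj(c,[.567,.226,.066])[0].astype(int)
cr=cv2.resize(c["img"][v-20:v+20,u-20:u+20,::-1],(600,600),interpolation=cv2.INTER_CUBIC)
cv2.imwrite("pics/s8.png",cv2.normalize(cr,None,0,255,cv2.NORM_MINMAX))
E
```

```text
time_s: 8.75
tool_pos: [0.5505, 0.2175, 0.1613]
ee_rot: [[-0.462, 0.887, -0.0], [0.887, 0.462, -0.0], [-0.0, -0.0, -1.0]]
contact_force: [-0.1, 0.5, -0.6]
gripper_width: 0.0281
d mm [ 0.  -0.1 13.1] spin -0.0002 t 8.75 pos [0.5505 0.2175 0.1613] yaw 117.49 F [-0.1  0.5 -0.6] w 0.0281
```

View pics/s8.png

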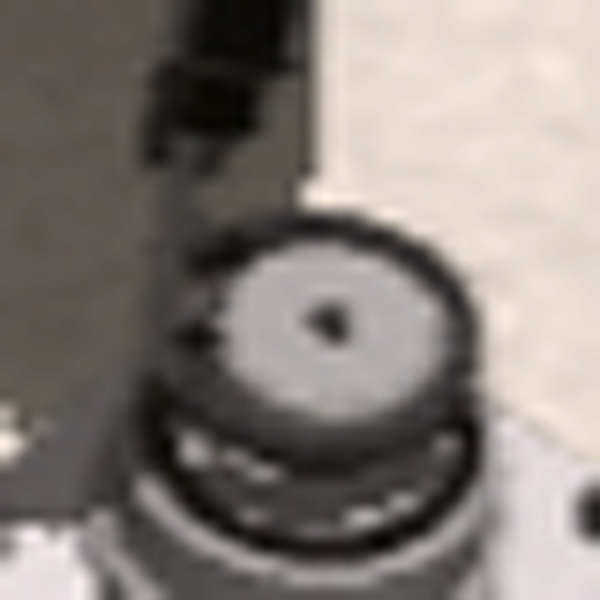

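The ring is around the axle end (disc centre 328,325; ring's right edge at x=478) with no contact force. I'll go down the remaining 13 mm.

```bash
python3 -m jog '[{"jaw":-1,"dx":0,"dy":0,"dz":2,"spin":0},{"jaw":-1,"dx":0,"dy":0,"dz":4,"spin":0},{"jaw":-1,"dx":0,"dy":0,"dz":6,"spin":0},{"jaw":-1,"dx":0,"dy":0,"dz":8,"spin":0},{"jaw":-1,"dx":0,"dy":0,"dz":10,"spin":0},{"jaw":-1,"dx":0,"dy":0,"dz":12,"spin":0},{"jaw":-1,"dx":0,"dy":0,"dz":13,"spin":0},{"jaw":-1,"dx":0,"dy":0,"dz":13,"spin":0},{"jaw":-1,"dx":0,"dy":0,"dz":13,"spin":0}]' 40; python3 to.py .5504 .2175 .1482 117.5
python3 - <<'E'
from rf import *
from bench import ctrl
c=ctrl.capture("scene"); pickle.dump(c,open("scene9.pkl","wb")); u,v=proj(c,[.567,.226,.055])[0].astype(int)
cr=cv2.resize(c["img"][v-20:v+20,u-20:u+20,::-1],(600,600),interpolation=cv2.INTER_CUBIC)
cv2.imwrite("pics/s9.png",cv2.normalize(cr,None,0,255,cv2.NORM_MINMAX))
w=cloud(c)*1000; 
r=np.hypot(w[...,0]-568.1,w[...,1]-226.4); k=(r>20.5)&(r<26)&(w[...,2]>40)&(w[...,2]<58)
q=w[k]; an=np.degrees(np.arctan2(q[:,1]-226.4,q[:,0]-568.1))
for a in range(-180,180,30):
    s=q[(an>=a)&(an<a+30)][:,2]; print(a,len(s),np.percentile(s,[20,50,80]).round(1) if len(s) else '')
E
```

```text
time_s: 9.55
tool_pos: [0.5505, 0.2176, 0.1483]
ee_rot: [[-0.462, 0.887, -0.0], [0.887, 0.462, -0.0], [-0.0, -0.0, -1.0]]
contact_force: [0.0, -0.3, -0.9]
gripper_width: 0.0282
d mm [-0.  -0.1  0.1] spin -0.0002 t 9.55 pos [0.5505 0.2176 0.1483] yaw 117.49 F [ 0.  -0.3 -0.9] w 0.0282
-180 3 [41.  41.1 46.2]
-150 1 [47.7 47.7 47.7]
-120 8 [42.8 47.7 48.9]
-90 14 [43.9 48.3 49.4]
-60 12 [43.1 48.2 50. ]
-30 11 [48.9 49.7 50.1]
0 4 [46.9 48.2 48.8]
30 5 [46.8 47.9 48.7]
60 1 [47. 47. 47.]
90 0 
120 0 
150 4 [49.5 50.3 51.7]
```

View pics/s9.png

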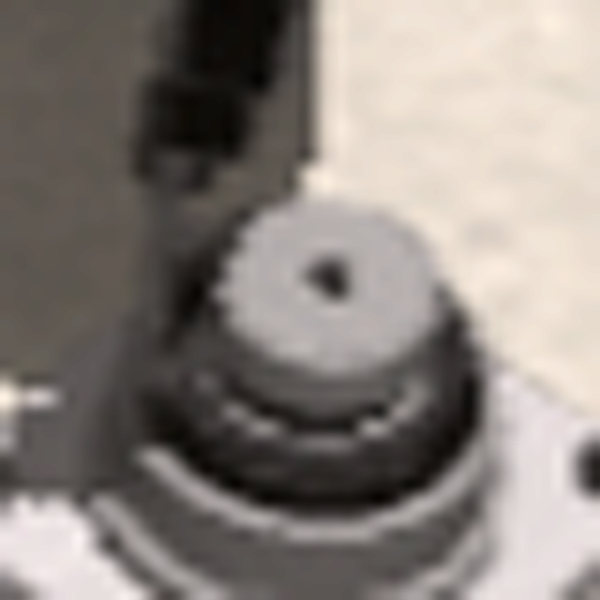

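The ring's top surface reads about 49.5 mm, so its middle is at about 48 mm, level with the groove. There is no contact force and the grip hasn't changed, so I'm handing in.

```bash
python3 - <<'E'
from bench import ctrl
print(ctrl.sign_off()); o=ctrl.get_obs(); print(o["time_s"],o["contact_force"].round(1),o["gripper_width"],o["tool_pos"])
E
```

```text
the job is handed in; nothing more can be done
None
the job is handed in; nothing more can be done
```

The job is handed in with the spread ring around the grooved axle stub at the groove. The pliers are still squeezed at 40 N. I pinched the handles, lifted the pliers straight off the aluminium rest, carried them over the bearing hub and lowered the ring over the axle. The arm's clock read about 9.6 s.

**Last checks:**
- **Squeeze:** the finger opening stayed at 28 mm after gripping, with no sign of the handles opening.
- **Contact:** the wrist force read 1 N or less throughout the lowering, so the ring wasn't forced against the axle.
- **Height:** the ring's middle measured about 48 mm above the bench, where the groove is.
- **Position:** in the scene picture taken just above the axle end, the ring was centred to within about 0.7 mm.

**Checks that disagreed:**
- **Tilt:** right after the lift, a plane fit to the depth readings suggested a 4–5° tilt. The picture fit then and the depth readings above the hub both showed the ring level to about 1–3°.
- **Top camera:** its ring estimate was 1–3 mm off the scene camera's, but it was blurry and partly blocked, so I used the scene camera.
- **Bystanders:** I moved at a height well above them and kept away, but took no final picture of the whole bench.

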